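Work a flux-gummed lock pin loose and open the board carrier

ROBOT

A 6-joint arm with a two-finger parallel gripper is mounted at the origin on a cart in front of the work surface, level with it; the furniture and walls round the work are solid. World frame = base frame: x ahead of the robot, y to its left, z up, the work surface at z = 0. Lengths are in m, angles in rad, forces in N, time in s.
With the tool pointing down it reaches from about 0.35 to 0.8 m from the base axis. Payload 7.3 kg.
Tool frame: the origin (TCP) lies midway between the tips of the shut fingers; the grasp point (between the pads) lies 19 mm behind it; z points along the fingers, x is the direction in which the jaws open and shut, and the axes are right-handed (so a half turn about z gives the same grasp; the last joint's range is limited). The gripper opens to 85 mm and grips with 20 to 120 N. Pads are 22 mm wide; open, the fingers measure 114 mm over their backs; the gripper's body (76 mm by 85 mm) begins 54 mm behind the grasp point. The pads swing forward as they close: fully open they stand 13 mm farther back than shut.
Start: joints at [1.129, 0.342, 1.524, -0, 1.275, -0.146], TCP at [0.153, 0.502, 0.231] pointing down, gripper open.
Joint ranges: [-2.53, 2.53], [-0.77, 2.02], [0.04, 2.7], [-1, 4.14], [0.28, 2.66], [-3.11, 3.11]. Speed limits (rad/s): [2.57, 2.57, 3.14, 3.14, 3.14, 3.14].

INTERFACE

Orientations are given as a unit quaternion [x, y, z, w].
In Python, from rig import telemetry, get_image, calibration, ticket, finder gives the robot as it stands.
- The arm moves only by the tool play_rows, never from a script. Its argument "moves" is text: rows parted by semicolons, each of 5 numbers parted by spaces: the opening, from 0 (shut) to 1 (fully open), then the shift along the tool's x, y, z in mm, then the turn about the tool's z in degrees. In form: gripper tx ty tz twist; .... A call has 1 to 5 rows; each row is the pose to reach, as a shift and turn from the pose commanded when the call began, along the tool's axes at that moment; what a row does not reach only later rows make up. A row lasts 1/8 s, in which the tool goes at most 62.5 mm and 10.7 degrees, less where a joint would pass 70% of its speed; a pose out of reach is approached as far as the arm can. A call with a gripper value outside its range is refused whole. The fingers move at their own pace and stop on an object; "squeeze" is the grip in N (left out, the last holds). Time passes only in rows, so rows that repeat a pose let the fingers close. It gives the time, the measured TCP pose, the force and the opening at its end, in the units of the state.
- telemetry.observe(): the state, without advancing time (a new reading comes with each control period).
- get_image(name): name is "scene" or "top" or "wrist"; returns (picture, depth): 420x560x3 uint8, red, green, blue; 420x560 float32, m along the optical axis (not along the pixel's ray), 0 where there is no reading.
- calibration(name): a dict with "K" (3x3 intrinsics, pixels), "xyz" and "rotation" of the camera in the world; the wrist camera has in their place "hand_eye" (4x4, takes a point from camera to tool coordinates, whose origin is the TCP and whose axes are the tool frame's). Camera axes: x right, y up, looking along -z (the intrinsics and any distortion apply to the point x, -y, -z); pixel columns grow to the right and rows downward; lengths in m; the calibration is good to about 2 mm. A picture is of the moment at which its call begins: read the wrist's pose just before it. calibration takes no time and is no camera call.
- ticket.job_done(): hands the job in, once; it reports no verdict.
Trained networks look in the newest picture that a camera, given by its name, has taken for a name from the list of things; names that differ only in an ending like _2 or _b are one class to them, and where a whole thing is asked for, a point or a joint stands for the part that bears it (a point fixed in the world has none). Each returns a list of dicts, best first, with "p" (0 to 1); they miss things now and then, are a little off and sometimes report something else, mostly with a low value. They report only what shows in the picture. A call takes as long as a camera call. They do not tell look-alikes from the thing itself.
- finder.look_for(camera, name): "point" ([x, y, z] in m, in world coordinates, good to about 4 mm: the middle of the surface that is visible of it).
- finder.mark_of(camera, name): "point" ([x, y, z] in m, in world coordinates, good to about 4 mm: a listed point, or the origin of a listed thing).
The state is a dict: "time_s": time; "joints": joint angles; "joint_vel": joint speeds; "effort": joint torques, N m; "tool_pos": TCP position; "tcp_rot": TCP orientation; "contact_force": force on the tool from outside, world axes, zero at the start; "ft_torque": the same for the moment, N m; "finger_gap": finger opening in m.
Only numpy, scipy, OpenCV 4.12 (cv2) and the standard library are available. Lean on these libraries where they do the work, as an engineer would, in place of code of your own. Each camera call takes 0.05 s, during which the arm holds its last target.

TASK

The wing-headed lock pin of the rework carrier is gummed fast with dried flux: pulled straight, the whole carrier comes up with it. Take it by the wing and rock it back and forth in small arcs while lifting gently until it breaks free, stand it fully home in the empty parking post, and then swing the hold-down bar all the way off the board. The carrier must stay standing flat where it is, and leave the spool, the dish and the tweezers beside it alone.

Things in the scene. Friction and masses are not known exactly. Their poses are not given: they have to be found in the camera images.
- carrier: Loose rework carrier: steel plate 220 x 190 x 12 mm on four 6 mm feet (at 95 mm in x, 82 mm in y from its middle), a circuit board on it (top about 43 mm above the bench). 3.1 to 4.3 kg: a steady upward pull of 16 to 22 N at the lock pin tips it. Origin: its middle, on the bench; x along the 220 mm side, z up.
- lock_pin: Wing-headed lock pin, 0.12 kg. Origin: on its axis, at the underside of its round hub (25 mm across, 9 mm tall), z up. 14 mm shank to 21 mm below the origin (last 7 mm rounded), 7 mm nose to 36 mm below. The wing rises from 9 to 39 mm above the origin. At the start the hub lies on the bar's eye.
- pin_wing (a point): Middle of the pin's wing, 30 mm above the pin's origin; x along the wing's 46 mm, y across its 10 mm thickness, z up. A 5 mm cross pin sticks out of the hub along +y, 20 mm from the axis, between two stop dowels on the bar (8 mm tall): until it has risen about 8 mm the pin turns only 0.35 rad either way from the carrier's own heading.
- pin_tip (a point): Lower end of the pin's nose, on its axis, 36 mm below the pin's origin.
- lock_mouth (a point): Mouth of the lock post (carrier y = +72 mm), 51 mm above the bench, under the bar's eye (18 mm hole, top face 58 mm high). Its sprung jaws grip the lowest 5 mm of the full shank: straight up it takes 29 to 52 N. While it is being turned (0.2 to 0.4 N m), 8 to 14 N of lift draw it up about 0.2 to 0.6 mm per 0.6 rad arc; 6 mm up it breaks free and the pull falls away.
- park_mouth (a point): Centre of the mouth of the empty parking post, 75 mm from the lock post towards the carrier's -x, 56 mm above the bench: an upright tube 27 mm across with a 17 mm bore, 38 mm deep. Fully home, the pin's hub lies on the mouth.
- bar (a joint): Angle of the hold-down bar, rad: 0 = over the board with its eye on the lock post, about 1.6 = stop, swung clear towards the carrier's +x. It stays where it is left (0.05 N m). The pin holds it at 0 until it is drawn.
- bar_hinge (a point): The bar's upright hinge axis, on the right side of the carrier (y = -72 mm), 58 mm above the bench, at the bar's top face. The bar is 18 mm wide, its underside 52 mm above the bench.
- bar_post (a point): Middle of the bar's upright finger post, 66 mm from the hinge: 10 mm thick with a 13 mm knob on top, from 58 to 84 mm above the bench; this point is 80 mm above the bench. Its y points along the bar away from the hinge.
- spool: Solder spool, 48 mm across, 33 mm tall, beside the carrier; bystander.
- dish: Small metal dish, 54 mm across, 31 mm tall, beside the carrier; bystander.
- tweezers: Tweezers, 113 mm long, lying on the bench; bystander.
- carrier_corner (a point): A point on the carrier's plate near its far right corner (x = +105, y = -90 mm), 18 mm above the bench.
Not all that is in view belongs to the job. Of the things that look like the lock_pin, the smallest one is meant.

How it is judged:
On the way:
1. the pin is broken free and drawn clear of the bar's eye (z of pin_tip in the frame of carrier above 0.059 m), for 0.1 s.
At the end, for the whole second after the job is handed in: The pin stands in the parking post with its hub on the mouth (within 4 mm in height and sideways, tilted less than 7 degrees), the bar is swung at least 1.4 rad off the board, the carrier stands flat within 30 mm of where it was, and everything is released and at rest (horizontal distance between lock_pin and park_mouth below 0.004 m and z of lock_pin in the frame of park_mouth below 0.004 m and angle between lock_pin's own z axis and vertical below 0.12 rad and value of joint bar above 1.4 rad and angle between carrier's own z axis and vertical below 0.015 rad and distance of carrier from where it was at the start of the episode below 0.03 m and linear speed of each of lock_pin, carrier below 0.02 m/s); the robot touches nothing.
It fails at once if the carrier is lifted or tipped off the bench: more than 2.3 degrees or 6 mm (angle between carrier's own z axis and vertical above 0.04 rad or height (world z) of carrier above 0.006 m).
It fails at once if the carrier is dragged or twisted more than 30 mm from its place (distance of carrier from where it was at the start of the episode above 0.03 m or distance of carrier_corner from where it was at the start of the episode above 0.045 m).
It fails at once if the spool, dish or tweezers are pushed more than 25 mm (distance of any of spool, dish, tweezers from where it was at the start of the episode above 0.025 m).
It also fails if it takes over 72 s, if anything falls off the work surface, if the arm or the gripper's body presses on something with over 40 N, if the wrist force passes 120 N, or if a joint passes its speed limit or range.

## Working session

There is one attempt and no reset: what is moved stays moved. The work goes in short steps, Python scripts to look and compute and a tool call to move; the robot and the scene stay as the last step left them, time stands still between calls to the robot, and variables do not carry over. Pictures are saved under pics/ and viewed, and the job is handed in when it is done.

Besides the shell and the picture viewer there is one more tool, called after "Request:" as name(argument=value, ...) on one line, values as JSON. play_rows: Moves the arm, as the interface text tells. Its arguments: {"type":"object","properties":{"moves":{"type":"string"},"squeeze":{"type":"number"}},"required":["moves"]}

```bash
ls; mkdir -p pics; cat > h.py <<'E'
import numpy as np, cv2
from rig import telemetry, get_image, calibration, ticket, finder
from scipy.spatial.transform import Rotation as R
def save(n,f):
    im,d=get_image(n); cv2.imwrite('pics/'+f+'.png',im[:,:,::-1]); np.save('pics/'+f+'.npy',d); return im,d
def cam(n):
    c=calibration(n); return c
def topix(n,p):
    c=calibration(n); K=np.array(c['K']); Rm=np.array(c['rotation'])
    q=Rm.T@(np.array(p)-np.array(c['xyz'])); q=np.array([q[0],-q[1],-q[2]]); u=K@q; return u[:2]/u[2],q[2]
def toworld(n,u,v,d):
    c=calibration(n); K=np.array(c['K']); Rm=np.array(c['rotation'])
    q=np.linalg.inv(K)@np.array([u,v,1])*d
    return Rm@np.array([q[0],-q[1],-q[2]])+np.array(c['xyz'])
E
python3 - <<'E'
from h import *
for n in ['scene','top','wrist']:
    c=calibration(n); print(n,c)
s=telemetry.observe(); print(s)
save('scene','s0');
for nm in ['lock_pin','carrier']: print(nm,finder.mark_of('scene',nm))
save('top','t0')
for nm in ['lock_pin','pin_wing','lock_mouth','park_mouth','bar_hinge','bar_post','carrier','spool','dish','tweezers']: print(nm,finder.mark_of('top',nm))
print(telemetry.observe()['time_s'])
E
```

```text
pics
scene {'K': array([[400.49052563,   0.        , 276.87288411],
       [  0.        , 400.49052563, 210.12739763],
       [  0.        ,   0.        ,   1.        ]]), 'xyz': array([-0.05249576, -0.28748393,  0.62973845]), 'rotation': array([ 0.36280678, -0.21049346, -0.43783799,  0.7952117 ])}
top {'K': array([[421.08997265,   0.        , 281.69321521],
       [  0.        , 421.08997265, 204.03118576],
       [  0.        ,   0.        ,   1.        ]]), 'xyz': array([0.39925933, 0.02979886, 1.03361449]), 'rotation': array([-0.05180776,  0.04114655,  0.7155509 , -0.69542061])}
wrist {'K': array([[298.59735895,   0.        , 278.82138757],
       [  0.        , 298.59735895, 209.27422498],
       [  0.        ,   0.        ,   1.        ]]), 'hand_eye': array([[ 9.99999891e-01,  1.47361283e-05, -4.66170352e-04,
        -1.96937546e-05],
       [-1.21612362e-04, -9.56687384e-01, -2.91117218e-01,
        -7.43038297e-02],
       [-4.50269236e-04,  2.91117243e-01, -9.56687278e-01,
        -1.41764509e-01],
       [ 0.00000000e+00,  0.00000000e+00,  0.00000000e+00,
         1.000000
[... 1114 characters left out ...]
oint': [0.5968, 0.3034, 0.0932], 'p': 0.74}, {'point': [0.5248, 0.1996, 0.0887], 'p': 0.58}]
lock_mouth [{'point': [0.5288, 0.1976, 0.0532], 'p': 0.77}, {'point': [0.6156, 0.0277, 0.0157], 'p': 0.27}]
park_mouth [{'point': [0.452, 0.2074, 0.055], 'p': 0.97}]
bar_hinge [{'point': [0.5164, 0.0602, 0.0566], 'p': 0.59}]
bar_post [{'point': [0.516, 0.1211, 0.0828], 'p': 0.97}]
carrier [{'point': [0.52, 0.1296, 0.0021], 'p': 0.87}]
spool [{'point': [0.4568, -0.0311, -0.0012], 'p': 0.72}, {'point': [0.5128, 0.0559, 0.0582], 'p': 0.6}]
dish [{'point': [0.5328, -0.0303, -0.0007], 'p': 0.79}, {'point': [0.458, -0.0298, 0.0001], 'p': 0.64}]
tweezers [{'point': [0.3936, -0.2108, 0.0014], 'p': 0.53}]
0.7
```

```bash
sed -i "s/Rm=np.array(c\['rotation'\])/Rm=R.from_quat(c['rotation']).as_matrix()/" h.py
```

```text
(no output)
```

View pics/t0.png

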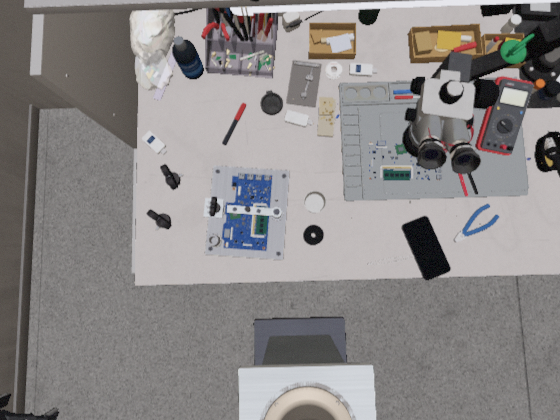

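View pics/s0.png

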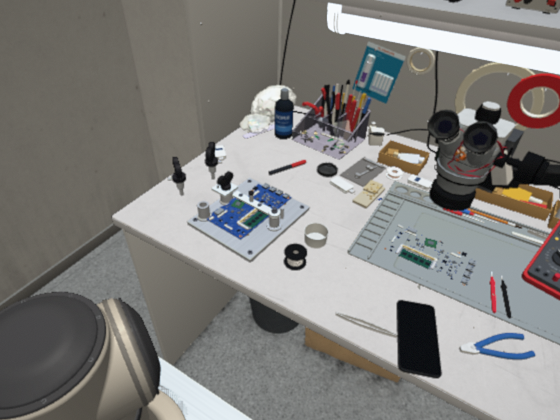

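Request:
play_rows(moves="1 -22 55 0 -2; 1 -45 110 0 -5; 1 -67 165 0 -8; 1 -90 220 0 -10; 1 -112 275 0 -12")

```text
time_s: 1.32
tool_pos: [0.3848, 0.3136, 0.2316]
tcp_rot: [0.737, 0.676, 0.0, -0.0]
contact_force: [0.2, 0.1, -1.4]
finger_gap: 0.0853
```

```bash
cat >> h.py <<'E'
def togo(p,yaw=None):
    # shift along tool axes to world TCP p; yaw = desired world angle of tool x (rad)
    s=telemetry.observe(); M=R.from_quat(s['tcp_rot']).as_matrix()
    print('t',round(s['time_s'],2),'tcp',s['tool_pos'].round(4),'gap',round(s['finger_gap'],4),'F',s['contact_force'].round(1),'T',s['ft_torque'].round(2),'j',s['joints'].round(2))
    a=np.arctan2(M[1,0],M[0,0]); print('tool x angle deg',np.degrees(a).round(2),'zaxis',M[:,2].round(3))
    if p is not None: print('shift mm',(M.T@(np.array(p)-s['tool_pos'])*1e3).round(1))
    if yaw is not None: print('twist deg',np.degrees(a-yaw).round(2))
E
python3 -c "
from h import *
togo([.523,.2,.2],np.radians(85))"
```

```text
t 1.32 tcp [0.3848 0.3136 0.2316] gap 0.0853 F [ 0.2  0.1 -1.4] T [-0.04 -0.01  0.03] j [ 0.53  0.29  1.6   0.    1.25 -0.96]
tool x angle deg 85.12 zaxis [ 0.001  0.001 -1.   ]
shift mm [-101.4  147.4   31.6]
twist deg 0.12
```

Request:
play_rows(moves="1 -33 48 10 0; 1 -66 96 20 0; 1 -101 147 30 0; 1 -101 147 30 0")

```text
time_s: 1.82
tool_pos: [0.5236, 0.1984, 0.1999]
tcp_rot: [0.739, 0.674, -0.001, 0.0]
contact_force: [-0.2, 0.0, -0.1]
finger_gap: 0.0852
```

```bash
cat >> h.py <<'E'
def wcam():
    s=telemetry.observe(); c=calibration('wrist'); T=np.eye(4); T[:3,:3]=R.from_quat(s['tcp_rot']).as_matrix(); T[:3,3]=s['tool_pos']
    return T@np.array(c['hand_eye']),np.array(c['K'])
def wpix2w(u,v,d,TK):
    T,K=TK; q=np.linalg.inv(K)@np.array([u,v,1])*d
    return (T@np.array([q[0],-q[1],-q[2],1]))[:3]
E
python3 -c "
from h import *
togo(None)
import pickle
TK=wcam(); save('wrist','w0'); pickle.dump(TK,open('pics/w0.pkl','wb'))
for nm in ['lock_pin','pin_wing','lock_mouth','park_mouth','bar_hinge','bar_post','carrier','carrier_corner']: print(nm,finder.mark_of('wrist',nm))
"
```

```text
t 1.82 tcp [0.5236 0.1984 0.1999] gap 0.0852 F [-0.2  0.  -0.1] T [ 0.05 -0.03  0.02] j [ 0.23  0.43  1.47 -0.    1.24 -1.25]
tool x angle deg 84.76 zaxis [-0.001 -0.001 -1.   ]
lock_pin [{'point': [0.528, 0.2002, 0.0553], 'p': 0.84}, {'point': [0.4981, 0.3213, 0.0492], 'p': 0.59}, {'point': [0.5984, 0.3047, 0.0492], 'p': 0.56}, {'point': [0.4572, 0.2084, 0.0556], 'p': 0.3}]
pin_wing [{'point': [0.5254, 0.1976, 0.0903], 'p': 0.94}, {'point': [0.4961, 0.322, 0.0866], 'p': 0.91}, {'point': [0.5976, 0.3055, 0.0907], 'p': 0.64}, {'point': [0.5175, 0.122, 0.0815], 'p': 0.47}]
lock_mouth [{'point': [0.6106, 0.0275, 0.0207], 'p': 0.42}]
park_mouth []
bar_hinge []
bar_post [{'point': [0.5175, 0.1243, 0.0786], 'p': 0.79}]
carrier [{'point': [0.5183, 0.129, 0.0002], 'p': 0.82}]
carrier_corner []
```

View pics/w0.png

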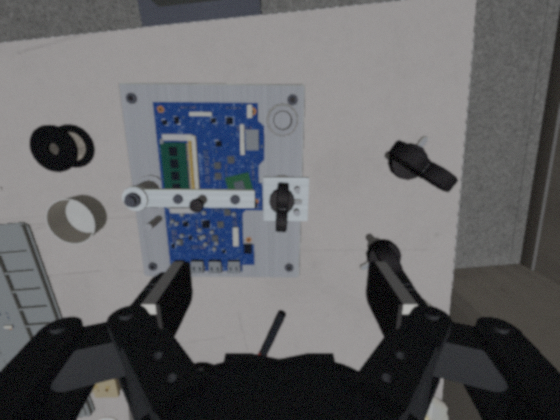

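```bash
cat >> h.py <<'E'
def cloud(d,TK):
    T,K=TK; v,u=np.mgrid[0:420,0:560]; q=np.stack([(u-K[0,2])/K[0,0]*d,-(v-K[1,2])/K[1,1]*d,-d],-1)
    P=q@T[:3,:3].T+T[:3,3]; P[d<=0]=np.nan; return P
E
python3 -c "
from h import *
import pickle
TK=pickle.load(open('pics/w0.pkl','rb')); d=np.load('pics/w0.npy'); P=cloud(d,TK)
for (u,v) in [(131,98),(292,99),(152,266),(289,267),(360,130),(136,200)]: print(P[v-1:v+2,u-1:u+2].reshape(-1,3).mean(0).round(4))
f=P.reshape(-1,3)
def sel(c,r,z0,z1): return f[(np.hypot(f[:,0]-c[0],f[:,1]-c[1])<r)&(f[:,2]>z0)&(f[:,2]<z1)]
for nm,c,r,z0,z1 in [('wing',(.525,.198),.035,.085,.11),('wingall',(.525,.198),.035,.075,.11),('park',(.452,.207),.025,.05,.065),('post',(.517,.122),.012,.072,.1),('hingeknob',(.515,.058),.02,.055,.1)]:
    s=sel(c,r,z0,z1); 
    if len(s)<5: print(nm,len(s)); continue
    m=s.mean(0); C=np.cov((s-m)[:,:2].T); w,V=np.linalg.eigh(C); print(nm,len(s),m.round(4),'mid',((s.max(0)+s.min(0))/2).round(4),'ext',(s.max(0)-s.min(0)).round(4),'dir',np.degrees(np.arctan2(V[1,1],V[0,1])).round(1), w)
# plate orientation
pl=f[(f[:,2]>.012)&(f[:,2]<.024)&(np.hypot(f[:,0]-.52,f[:,1]-.13)<.17)]
rect=cv2.minAreaRect(pl[:,:2].astype(np.float32)*1000); print(rect)
"
```

```text
[0.4161 0.0579 0.0198]
[0.4319 0.2202 0.0199]
[0.6038 0.0387 0.0197]
[0.6201 0.2018 0.0197]
[ 0.4699  0.2938 -0.0011]
[0.5113 0.0625 0.0662]
wing 576 [0.5229 0.2007 0.0934] mid [0.5252 0.2006 0.0913] ext [0.0442 0.0151 0.0126] dir 171.6 [8.77346981e-06 1.58591378e-04]
wingall 579 [0.5229 0.2007 0.0934] mid [0.5249 0.2006 0.0887] ext [0.0448 0.0151 0.0179] dir 171.6 [8.79838719e-06 1.59446715e-04]
park 422 [0.451  0.2079 0.0549] mid [0.4513 0.2079 0.0541] ext [0.0266 0.0262 0.0069] dir 82.5 [5.96038193e-05 6.15800024e-05]
post 172 [0.5172 0.1237 0.0822] mid [0.5177 0.1233 0.0785] ext [0.0122 0.0119 0.013 ] dir 137.6 [9.60387106e-06 1.08926280e-05]
hingeknob 671 [0.5107 0.0628 0.0615] mid [0.5111 0.0614 0.0639] ext [0.0238 0.0329 0.0173] dir 67.3 [3.31490242e-05 5.78875607e-05]
((514.91796875, 93.47943115234375), (261.0138244628906, 219.99586486816406), 84.22494506835938)
```

```bash
python3 -c "
from h import *
togo([.525,.2008,.070],np.radians(83.5))"
```

```text
t 2.27 tcp [0.5207 0.2024 0.2017] gap 0.0854 F [-0.1  0.2  0.2] T [-0.03  0.    0.01] j [ 0.23  0.43  1.48  0.    1.24 -1.25]
tool x angle deg 85.13 zaxis [ 0.001  0.    -1.   ]
shift mm [ -1.3   4.3 131.7]
twist deg 1.63
```

Request:
play_rows(moves="1 3 1 45 0; 0.6 3 1 90 1; 0.6 3 1 131 1; 0.4 3 1 131 1; 0.25 3 1 131 1", squeeze=30)

```text
time_s: 2.9
tool_pos: [0.5234, 0.205, 0.0719]
tcp_rot: [0.743, 0.67, 0.001, 0.001]
contact_force: [0.5, -0.1, 0.2]
finger_gap: 0.0216
```

```bash
python3 -c "
from h import *
togo(None)
save('wrist','w1'); togo(None)
"
```

```text
t 2.9 tcp [0.5234 0.205  0.0719] gap 0.0216 F [ 0.5 -0.1  0.2] T [-0.01  0.    0.04] j [ 0.24  0.58  1.62  0.    0.94 -1.23]
tool x angle deg 84.08 zaxis [ 0.002  0.001 -1.   ]
t 2.95 tcp [0.5237 0.205  0.0724] gap 0.0214 F [-0.1  0.4  0.5] T [-0.02 -0.04 -0.06] j [ 0.24  0.58  1.62  0.    0.94 -1.23]
tool x angle deg 84.07 zaxis [ 0.003  0.001 -1.   ]
```

View pics/w1.png

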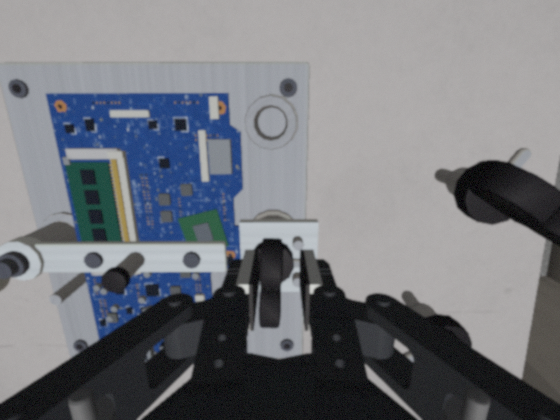

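```bash
python3 -c "
import cv2
a=cv2.imread('pics/w1.png')[200:360,190:370]; a=cv2.convertScaleAbs(a,alpha=1.8,beta=30); cv2.imwrite('pics/w1z.png',cv2.resize(a,None,fx=4,fy=3.7,interpolation=cv2.INTER_CUBIC)[:600])"
```

```text
(no output)
```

View pics/w1z.png

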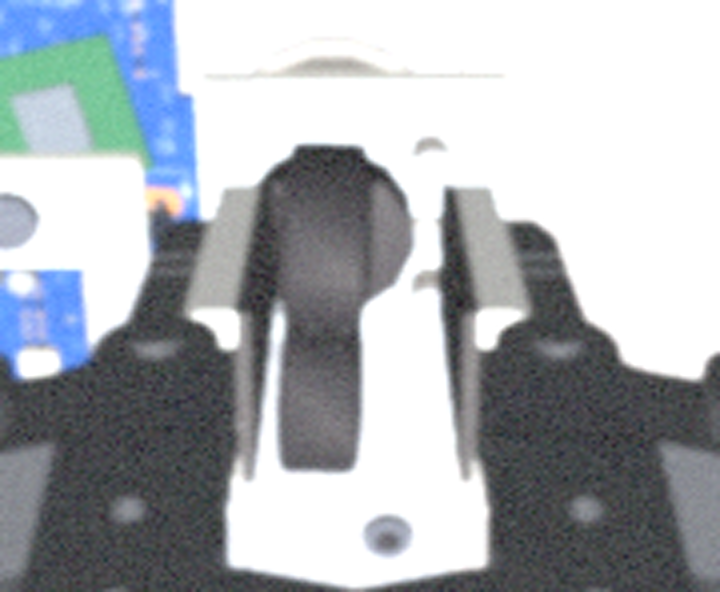

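```bash
cat >> h.py <<'E'
def tcloud(d):
    c=calibration('wrist'); return cloud(d,(np.array(c['hand_eye']),np.array(c['K'])))
E
python3 -c "
from h import *
d=np.load('pics/w1.npy'); P=tcloud(d)*1000
for v in range(230,335,8):
  print(v,[tuple(int(x) for x in P[v,u].round()) for u in (248,262,270,278,290,303)])
"
```

```text
230 [(-17, -15, 15), (-9, -15, 15), (-5, -14, 15), (0, -15, 14), (6, -15, 15), (14, -15, 14)]
238 [(-17, -10, 15), (-9, -10, 14), (-4, -18, -6), (0, -10, 15), (6, -9, 16), (14, -9, 15)]
246 [(-17, -5, 15), (-8, -19, -18), (-4, -19, -16), (0, -19, -16), (6, -5, 15), (14, -5, 15)]
254 [(-15, -11, -9), (-7, -17, -20), (-4, -17, -21), (0, -17, -21), (6, -3, 8), (12, -11, -8)]
262 [(-14, -11, -18), (-7, -14, -22), (-4, -14, -23), (0, -14, -23), (6, 1, 6), (11, -10, -16)]
270 [(-14, -10, -24), (-7, -11, -25), (-4, -10, -23), (0, -11, -24), (6, 6, 7), (11, -11, -24)]
278 [(-13, -11, -31), (-7, -6, -24), (-4, -7, -25), (0, -6, -24), (7, 15, 14), (11, -7, -25)]
286 [(-12, -10, -36), (-8, -1, -22), (-4, -1, -22), (0, -2, -23), (7, 21, 14), (11, -4, -27)]
294 [(-12, -7, -37), (-8, 5, -19), (-4, 4, -19), (0, 5, -19), (8, 52, 54), (11, -1, -27)]
302 [(-12, -3, -37), (-8, 7, -21), (-4, 8, -21), (0, 8, -21), (9, 59, 54), (11, 2, -29)]
310 [(-12, 0, -39), (-8, 11, -23), (-4, 10, -23), (0, 11, -23), (9, 66, 55), (11, 5, -30)]
318 [(-12, 3, -39), (-8, 14, -24), (-4, 15, -24), (0, 15, -23), (9, 73, 54), (11, 9, -31)]
326 [(-12, 6, -41), (-8, 20, -23), (-4, 20, -23), (0, 21, -21), (9, 82, 56), (21, 95, 73)]
334 [(-24, 89, 55), (-13, 88, 55), (-7, 88, 55), (-1, 88, 55), (9, 88, 54), (21, 103, 73)]
```

Request:
play_rows(moves="0.25 -4 2 2 0; 0.25 -4 2 4 0; 0 -4 2 4 0; 0 -4 2 4 0; 0 -4 2 4 0", squeeze=30)

```text
time_s: 3.58
tool_pos: [0.5249, 0.2006, 0.0671]
tcp_rot: [0.743, 0.669, 0.001, 0.001]
contact_force: [1.1, 0.8, 5.9]
finger_gap: 0.0093
```

```bash
python3 -c "
from h import *
togo(None)
save('wrist','w2'); togo(None)
P=tcloud(np.load('pics/w2.npy'))*1000
for v in range(238,335,8):
  print(v,[tuple(int(x) for x in P[v,u].round()) for u in (262,270,278,290,)])
"
```

```text
t 3.58 tcp [0.5249 0.2006 0.0671] gap 0.0093 F [1.1 0.8 5.9] T [ 0.08 -0.27 -0.05] j [ 0.23  0.58  1.63  0.    0.93 -1.24]
tool x angle deg 84.05 zaxis [ 0.002  0.001 -1.   ]
t 3.62 tcp [0.5249 0.2006 0.0671] gap 0.0096 F [ 1.3 -0.3  5.6] T [ 0.12 -0.28 -0.06] j [ 0.23  0.59  1.63  0.    0.93 -1.24]
tool x angle deg 84.05 zaxis [ 0.002  0.001 -1.   ]
238 [(-9, -11, 11), (-5, -11, 11), (0, -21, -12), (6, -12, 10)]
246 [(-9, -7, 10), (-4, -21, -21), (0, -21, -21), (6, -10, 3)]Traceback (most recent call last):
  File "<string>", line 7, in <module>
    print(v,[tuple(int(x) for x in P[v,u].round()) for u in (262,270,278,290,)])
             ~~~~~^^^^^^^^^^^^^^^^^^^^^^^^^^^^^^^^
  File "<string>", line 7, in <genexpr>
    print(v,[tuple(int(x) for x in P[v,u].round()) for u in (262,270,278,290,)])
                   ~~~^^^
ValueError: cannot convert float NaN to integer
```

View pics/w2.png

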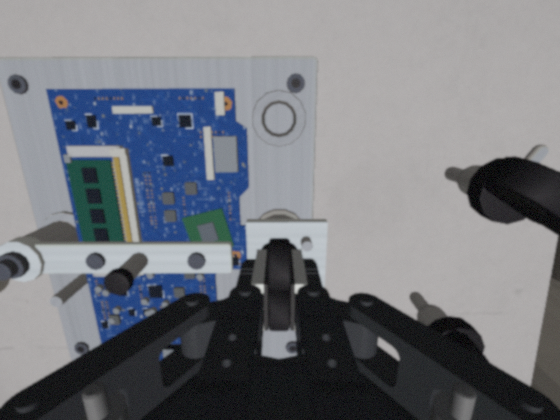

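Request:
play_rows(moves="0 0 0 0 0; 0 0 0 -1 0; 0 0 0 -1 0", squeeze=90)

```text
time_s: 4.0
tool_pos: [0.5248, 0.2005, 0.0673]
tcp_rot: [0.743, 0.669, 0.001, 0.0]
contact_force: [4.6, 1.6, -1.6]
finger_gap: 0.0081
```

Request:
play_rows(moves="0 0 0 -1.2 8; 0 0 0 -1.4 16; 0 0 0 -1.4 16; 0 0 0 -1.4 6; 0 0 0 -1.4 -4")

```text
time_s: 4.62
tool_pos: [0.5241, 0.2005, 0.0682]
tcp_rot: [0.717, 0.697, 0.0, -0.0]
contact_force: [3.6, 2.1, -2.9]
finger_gap: 0.0082
```

Request:
play_rows(moves="0 0 0 0 -8; 0 0 0 0 -12; 0 0 0 0 -2; 0 0 0 0 8; 0 0 0 0 18")

```text
time_s: 5.25
tool_pos: [0.5243, 0.2005, 0.0684]
tcp_rot: [0.821, 0.572, 0.0, 0.0]
contact_force: [3.3, 1.2, -3.0]
finger_gap: 0.0085
```

Request:
play_rows(moves="0 0 0 -1 -10; 0 0 0 -1 -20; 0 0 0 -1 -30; 0 0 0 -1 -20; 0 0 0 -1 -10")

```text
time_s: 5.88
tool_pos: [0.5242, 0.2004, 0.0692]
tcp_rot: [0.768, 0.641, 0.0, 0.0]
contact_force: [4.4, 1.4, -3.6]
finger_gap: 0.0082
```

Request:
play_rows(moves="0 0 0 -0.5 10; 0 0 0 -0.5 0; 0 0 0 -0.5 -10; 0 0 0 -0.5 -20; 0 0 0 -0.5 -20")

```text
time_s: 6.5
tool_pos: [0.5241, 0.2003, 0.0699]
tcp_rot: [0.643, 0.766, -0.0, 0.0]
contact_force: [3.9, 0.5, -3.4]
finger_gap: 0.0086
```

```bash
cat > chk.py <<'E'
from h import *
import sys
f=sys.argv[1]
togo(None); TK=wcam(); save('wrist',f); d=np.load('pics/%s.npy'%f)
P=tcloud(d)*1000; q=P.reshape(-1,3); 
def st(m): s=q[m]; return len(s), np.nanmedian(s,0).round(1), np.nanpercentile(s[:,2],[5,20,50,80]).round(1) if len(s) else None
w=(abs(q[:,0])<4)&(q[:,1]<22)&(q[:,1]>-26)&(q[:,2]<-10)&(q[:,2]>-32)
print('wing (tool)',st(w))
W=cloud(d,TK); 
for n,u,v in [('bolts',18,85),('b2',296,83),('bar',60,258),('plate',280,70)]: print(n,W[v-2:v+3,u-2:u+3].reshape(-1,3).mean(0).round(4))
E
python3 chk.py w3
python3 - <<'E'
from h import *
P=tcloud(np.load('pics/w2.npy'))*1000; q=P.reshape(-1,3)
w=(abs(q[:,0])<4)&(q[:,1]<22)&(q[:,1]>-26)&(q[:,2]<-10)&(q[:,2]>-32)
s=q[w]; print(len(s),np.nanmedian(s,0),np.nanpercentile(s[:,2],[5,20,50,80]))
E
```

```text
t 6.5 tcp [0.5241 0.2003 0.0699] gap 0.0086 F [ 3.9  0.5 -3.4] T [ 0.24 -0.81  0.03] j [ 0.23  0.58  1.62 -0.    0.94 -1.52]
tool x angle deg 99.97 zaxis [ 0. -0. -1.]
wing (tool) (1687, array([  0.1,  -6.1, -26.7]), array([-28.7, -28. , -26.7, -23.3]))
bolts [ 0.46    0.0144 -0.0008]
b2 [nan nan nan]
bar [nan nan nan]
plate [0.4237 0.1834 0.0173]
1687 [  0.11247986  -6.33882391 -26.88187332] [-28.8109215  -28.10272456 -26.88187332 -23.52756015]
```

View pics/w3.png

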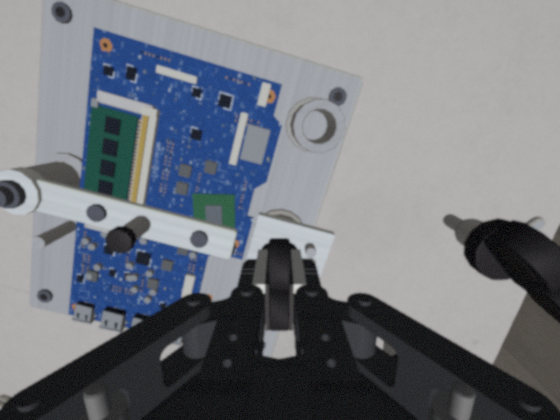

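Request:
play_rows(moves="0 0 0 -1 10; 0 0 0 -1 20; 0 0 0 -1 32; 0 0 0 -1 22; 0 0 0 -1 12")

```text
time_s: 7.18
tool_pos: [0.5241, 0.2005, 0.071]
tcp_rot: [0.719, 0.695, 0.0, -0.0]
contact_force: [4.4, 0.3, -2.8]
finger_gap: 0.0086
```

Request:
play_rows(moves="0 0 0 -1 -10; 0 0 0 -1 -12; 0 0 0 -1 -2; 0 0 0 -1 8; 0 0 0 -1 18")

```text
time_s: 7.8
tool_pos: [0.5242, 0.2004, 0.0721]
tcp_rot: [0.822, 0.57, 0.0, 0.0]
contact_force: [4.7, 1.6, -2.1]
finger_gap: 0.0085
```

Request:
play_rows(moves="0 0 0 -1 -10; 0 0 0 -1 -20; 0 0 0 -1 -30; 0 0 0 -1 -20; 0 0 0 -1 -10")

```text
time_s: 8.43
tool_pos: [0.5243, 0.2004, 0.0734]
tcp_rot: [0.769, 0.64, 0.0, 0.0]
contact_force: [2.5, 0.8, 0.5]
finger_gap: 0.0086
```

```bash
python3 chk.py w4
```

```text
t 8.43 tcp [0.5243 0.2004 0.0734] gap 0.0086 F [2.5 0.8 0.5] T [ 0.14 -0.78  0.09] j [ 0.23  0.58  1.62  0.    0.94 -1.16]
tool x angle deg 79.52 zaxis [ 0.001  0.    -1.   ]
wing (tool) (1685, array([  0.1,  -6.2, -26.7]), array([-28.6, -27.9, -26.7, -23.5]))
bolts [0.4027 0.0595 0.0165]
b2 [nan nan nan]
bar [0.5048 0.074  0.0564]
plate [0.4238 0.2199 0.0172]
```

View pics/w4.png

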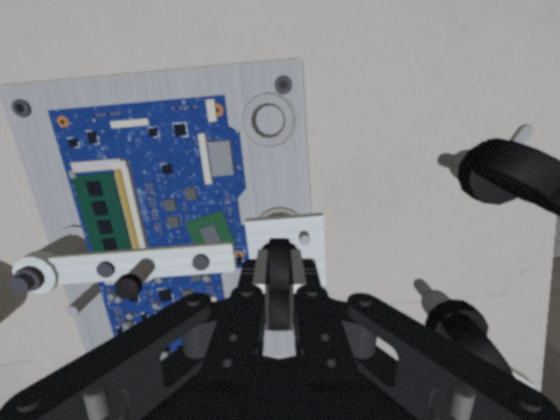

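Request:
play_rows(moves="0 0 0 -1 10; 0 0 0 -1 0; 0 0 0 -1.5 -10; 0 0 0 -1.5 -20; 0 0 0 -1.5 -10")

```text
time_s: 9.1
tool_pos: [0.5245, 0.2004, 0.0755]
tcp_rot: [0.707, 0.708, 0.001, 0.0]
contact_force: [3.3, 0.9, 3.3]
finger_gap: 0.0083
```

Request:
play_rows(moves="0 0 0 -0.5 6; 0 0 0 -1 6; 0 0 0 -1.5 6")

```text
time_s: 9.48
tool_pos: [0.524, 0.2004, 0.0763]
tcp_rot: [0.742, 0.67, 0.0, -0.0]
contact_force: [2.7, 0.9, 0.8]
finger_gap: 0.0084
```

Request:
play_rows(moves="0 0 0 -3 0; 0 0 0 -7 0; 0 0 0 -12 0; 0 0 0 -12 0")

```text
time_s: 9.98
tool_pos: [0.5239, 0.2003, 0.0886]
tcp_rot: [0.743, 0.67, 0.0, 0.0]
contact_force: [-0.1, 0.9, -2.0]
finger_gap: 0.0079
```

Request:
play_rows(moves="0 0 0 -11 0; 0 0 0 -22 0; 0 0 0 -34 0; 0 0 0 -34 0; 0 0 0 -34 0")

```text
time_s: 10.6
tool_pos: [0.5238, 0.2003, 0.1221]
tcp_rot: [0.743, 0.669, -0.0, -0.0]
contact_force: [-0.2, -0.4, -1.7]
finger_gap: 0.0086
```

```bash
python3 chk.py w5; python3 -c "
from h import *
save('scene','s5')
a=cv2.imread('pics/s5.png')[150:280,150:350];cv2.imwrite('pics/s5z.png',cv2.resize(a,None,fx=4,fy=4))"
```

```text
t 10.6 tcp [0.5238 0.2003 0.1221] gap 0.0086 F [-0.2 -0.4 -1.7] T [ 0.01 -0.05 -0.04] j [ 0.23  0.51  1.57  0.    1.05 -1.24]
tool x angle deg 84.05 zaxis [-0.  0. -1.]
wing (tool) (1692, array([  0.1,  -6.1, -26.7]), array([-28.7, -27.9, -26.7, -23.3]))
bolts [ 0.4016 -0.0026 -0.001 ]
b2 [0.4255 0.2239 0.0172]
bar [ 0.5574 -0.0176 -0.001 ]
plate [ 0.4127  0.213  -0.0005]
```

View pics/w5.png

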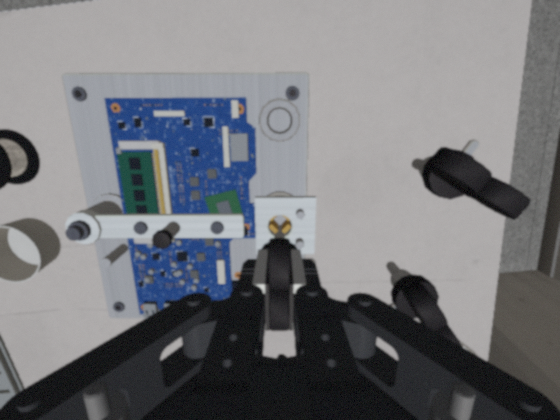

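View pics/s5z.png

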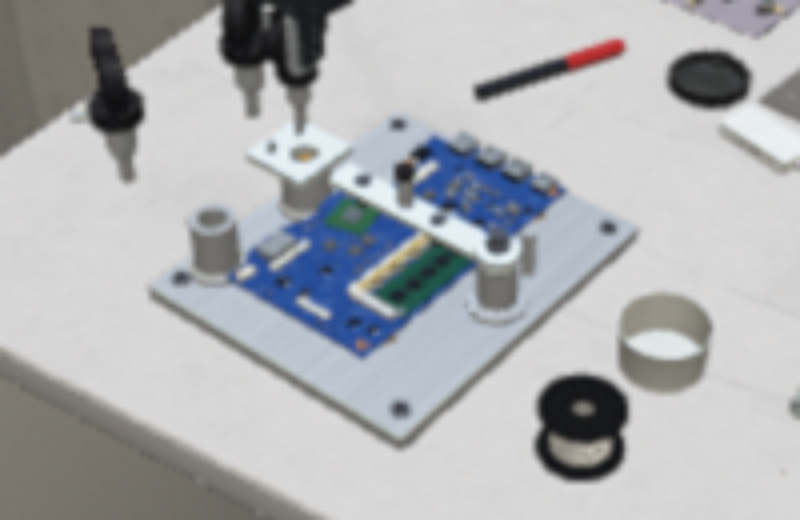

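```bash
python3 -c "
from h import *
d=np.load('pics/w5.npy'); P=tcloud(d)*1000
q=P[90:150,250:310].reshape(-1,3); q=q[np.isfinite(q[:,0])]
print(np.percentile(q[:,2],[1,5,20,50,80]).round(1))
s=q[(q[:,2]<72)&(q[:,2]>60)]; print(len(s)); r=cv2.minEnclosingCircle(s[:,:2].astype(np.float32)); print(r,s.mean(0), np.median(s[:,2]), s.min(0),s.max(0))
A=np.c_[s[:,:2],np.ones(len(s))]
# bolts
for (u,v) in [(79,93),(292,93),(119,307)]: print(P[v-1:v+2,u-1:u+2].reshape(-1,3).mean(0).round(1))
b=P[216:238,100:235].reshape(-1,3); b=b[(b[:,2]>58)&(b[:,2]<68)]; m=b.mean(0); w,V=np.linalg.eigh(np.cov((b-m)[:,:2].T)); print('bar dir',np.degrees(np.arctan2(V[1,1],V[0,1])),m)
# plate edge lines
im=cv2.imread('pics/w5.png'); print(P[206:250:4,258:318:6,2].round(0))
"
python3 -c "
import cv2
a=cv2.imread('pics/w5.png')[80:260,230:330];cv2.imwrite('pics/w5z.png',cv2.resize(a,None,fx=3.3,fy=3.3,interpolation=cv2.INTER_CUBIC))"
```

```text
[ 66.   66.7  68.5 104.5 105.5]
786
((0.1052250862121582, -73.04029083251953), 13.407912254333496) [  0.19131417 -73.26340591  67.37044989] 67.25710095681171 [-12.64814545 -85.95591403  64.8924005 ] [ 13.11953056 -60.0856688   71.95578061]
[-152.7  -92.9  102.7]
[ 10.2 -92.9 102.3]
[-151.7   97.2  102.7]
bar dir 179.77710164541324 [-82.08408486   1.42974588  64.68140254]
[[ 65.  64.  64.  65.  65.  64.  65.  65.  65.  66.]
 [ 65.  64.  65.  65.  65.  64.  66.  60.  65.  65.]
 [ 66.  64.  65.  65.  66.  64.  65.  56.  63.  64.]
 [ 66.  66.  66. 106. 105.  67.  65.  56.  65.  65.]
 [ 65.  64.  80. 105. 104.  80.  65.  66.  65.  64.]
 [ 65.  66.  75.  79.  80.  74.  64.  65.  65.  66.]
 [ 65.  65.  77.  74.  74.  76.  64.  65.  64.  65.]
 [ 64.  64.  66.  40.  41.  67.  64.  65.  64.  65.]
 [ 66.  65.  65. -12. -11.  66.  65.  64.  65.  65.]
 [ 66.  65. -19. -17. -18. -18.  64.  57.  65.  65.]
 [ 65.   7. -21. -21. -21. -21.   8.  57.  65.  66.]]
```

View pics/w5z.png

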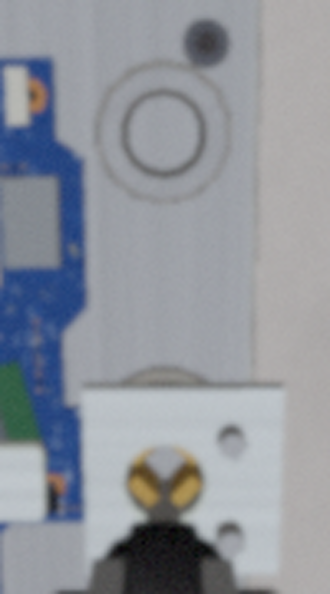

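Request:
play_rows(moves="0 0 -38 0 0; 0 0 -75 0 0; 0 0 -75 0 0; 0 0 -75 10 0; 0 0 -75 20 0")

```text
time_s: 11.32
tool_pos: [0.4502, 0.208, 0.1013]
tcp_rot: [0.743, 0.669, 0.0, 0.0]
contact_force: [-0.4, 0.9, -1.2]
finger_gap: 0.0083
```

Request:
play_rows(moves="0 0 0 6 0; 0 0 0 12 0; 0 0 0 12 0")

```text
time_s: 11.7
tool_pos: [0.4493, 0.208, 0.0896]
tcp_rot: [0.743, 0.669, -0.0, -0.0]
contact_force: [-0.4, -0.2, -1.3]
finger_gap: 0.0081
```

```bash
python3 chk.py w6; python3 -c "
from h import *
save('scene','s6')
a=cv2.imread('pics/s6.png')[170:250,160:260];cv2.imwrite('pics/s6z.png',cv2.resize(a,None,fx=6,fy=6,interpolation=cv2.INTER_CUBIC))"
```

```text
t 11.7 tcp [0.4493 0.208  0.0896] gap 0.0081 F [-0.4 -0.2 -1.3] T [-0.06 -0.02 -0.  ] j [ 0.28  0.46  1.79  0.    0.89 -1.19]
tool x angle deg 84.04 zaxis [-0.001 -0.    -1.   ]
wing (tool) (1690, array([  0.1,  -6.3, -26.8]), array([-28.6, -27.9, -26.8, -23.4]))
bolts [ 0.1931 -0.5737 -0.761 ]
b2 [ 0.3523  0.2306 -0.0009]
bar [ 0.4694  0.0179 -0.0007]
plate [ 0.2349  0.2341 -0.7602]
```

View pics/s6z.png

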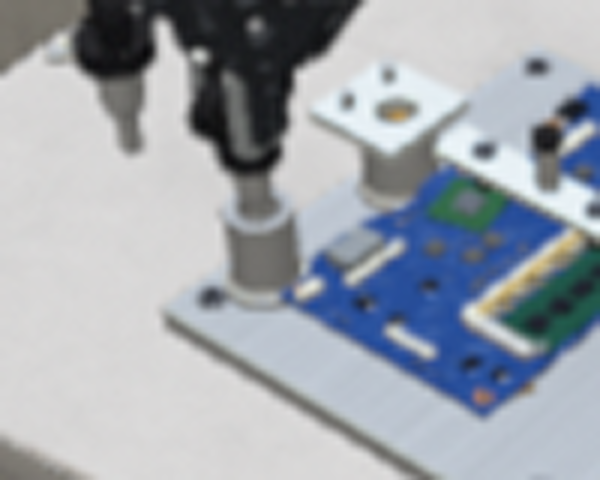

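Request:
play_rows(moves="0 0 0 7 0; 0 0 0 14 0; 0 0 0 21 0; 0 0 0 21 0")

```text
time_s: 12.3
tool_pos: [0.4489, 0.208, 0.0685]
tcp_rot: [0.743, 0.669, -0.001, -0.0]
contact_force: [-0.6, -0.1, -1.2]
finger_gap: 0.0082
```

Request:
play_rows(moves="0 0 0 2 0; 0 0 0 4 0; 0 0 0 4 0")

```text
time_s: 12.68
tool_pos: [0.4496, 0.2082, 0.0656]
tcp_rot: [0.743, 0.669, 0.0, 0.0]
contact_force: [-0.8, 0.2, 2.8]
finger_gap: 0.0085
```

Request:
play_rows(moves="0.2 0 0 0 0; 0.35 0 0 0 0; 0.4 0 0 0 0; 0.4 0 0 -30 0; 0.4 0 0 -70 0", squeeze=40)

```text
time_s: 13.3
tool_pos: [0.4487, 0.2079, 0.1352]
tcp_rot: [0.743, 0.669, -0.001, -0.001]
contact_force: [-0.4, 0.4, -0.1]
finger_gap: 0.0342
```

Request:
play_rows(moves="0.4 0 0 -40 0; 0.4 -40 30 -60 0; 0.4 -80 30 -60 0; 0.4 -80 30 -60 0; 0.4 -80 30 -60 0")

```text
time_s: 13.92
tool_pos: [0.4709, 0.1257, 0.1951]
tcp_rot: [0.743, 0.669, 0.0, -0.0]
contact_force: [-1.3, -0.2, 0.7]
finger_gap: 0.0344
```

```bash
python3 -c "
from h import *
togo(None); TK=wcam(); save('wrist','w7'); d=np.load('pics/w7.npy'); W=cloud(d,TK); f=W.reshape(-1,3)
T=tcloud(d)*1000; np.save('pics/T7.npy',T)
for nm in ['lock_pin','pin_wing','park_mouth','bar_post','bar_hinge','lock_mouth']: print(nm,finder.mark_of('wrist',nm))
save('scene','s7')
a=cv2.imread('pics/s7.png')[170:250,160:300];cv2.imwrite('pics/s7z.png',cv2.resize(a,None,fx=5,fy=5,interpolation=cv2.INTER_CUBIC))"
```

```text
t 13.93 tcp [0.4709 0.1257 0.1951] gap 0.0344 F [-1.3 -0.2  0.7] T [-0.01  0.02 -0.03] j [ 0.1   0.31  1.68  0.    1.15 -1.36]
tool x angle deg 84.02 zaxis [-0.  0. -1.]
lock_pin [{'point': [0.4546, 0.2075, 0.0501], 'p': 0.88}, {'point': [0.6007, 0.3028, 0.0467], 'p': 0.76}, {'point': [0.4979, 0.3211, 0.0504], 'p': 0.62}]
pin_wing [{'point': [0.4954, 0.3213, 0.0865], 'p': 0.77}, {'point': [0.4487, 0.2042, 0.0824], 'p': 0.67}, {'point': [0.5932, 0.3039, 0.0926], 'p': 0.56}]
park_mouth [{'point': [0.46, 0.2063, 0.0569], 'p': 0.62}]
bar_post [{'point': [0.517, 0.125, 0.0777], 'p': 0.92}]
bar_hinge [{'point': [0.5165, 0.0623, 0.0546], 'p': 0.96}, {'point': [0.538, -0.0363, 0.0025], 'p': 0.36}]
lock_mouth [{'point': [0.5259, 0.2034, 0.053], 'p': 0.69}]
```

View pics/w7.png

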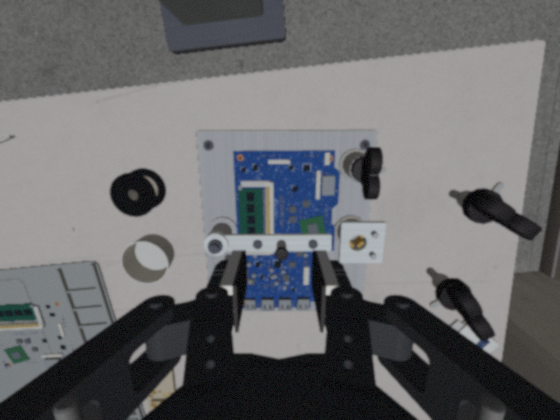

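View pics/s7z.png

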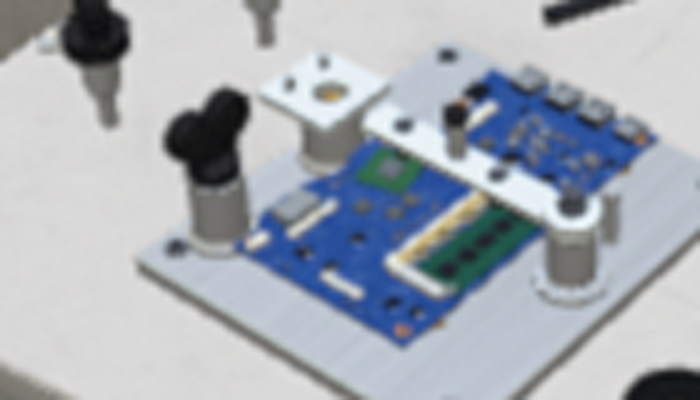

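```bash
python3 -c "
from h import *
T=np.load('pics/T7.npy'); q=T.reshape(-1,3)
def blob(u,v,r,z0,z1):
    s=T[v-r:v+r+1,u-r:u+r+1].reshape(-1,3); s=s[(s[:,2]>z0)&(s[:,2]<z1)]; print((u,v),len(s),s.mean(0).round(1),((s.max(0)+s.min(0))/2).round(1),s.min(0).round(1),s.max(0).round(1)); return s
print(T[246,205:232:3].round(0).tolist()); print(T[246:262:3,281].round(0).tolist())
blob(281,252,12,105,125); blob(215,246,15,120,134); blob(215,246,20,134,142)
b=T[238:250,232:330].reshape(-1,3); b=b[(b[:,2]>133)&(b[:,2]<142)]; m=b.mean(0); w,V=np.linalg.eigh(np.cov((b-m)[:,:2].T)); print('bar dir',np.degrees(np.arctan2(V[1,1],V[0,1])),m)
"

```

```text
[[-74.0, 48.0, 134.0], [-70.0, 46.0, 129.0], [-66.0, 44.0, 125.0], [-63.0, 45.0, 126.0], [-60.0, 44.0, 126.0], [-58.0, 46.0, 130.0], [-56.0, 48.0, 135.0], [-53.0, 48.0, 134.0], [-50.0, 50.0, 137.0]]
[[2.0, 42.0, 121.0], [2.0, 42.0, 113.0], [2.0, 45.0, 112.0], [2.0, 47.0, 111.0], [2.0, 50.0, 111.0], [3.0, 77.0, 159.0]]
(281, 252) 169 [  1.9  45.7 113.6] [  1.7  46.9 117.5] [ -4.4  40.4 110.7] [  7.8  53.3 124.4]
(215, 246) 201 [-62.8  45.5 127.9] [-63.6  47.  128.6] [-73.8  35.9 123.2] [-53.4  58.  134. ]
(215, 246) 423 [-57.6  44.7 136.6] [-59.7  46.7 137.8] [-75.4  34.8 134. ] [-44.   58.6 141.7]
bar dir 179.95392471401115 [  1.89485065  46.82216259 137.56716294]
```

Request:
play_rows(moves="0 2 21 45 0; 0 2 21 90 0; 0 2 21 90 0; 0 2 21 128 0; 0 2 21 128 0")

```text
time_s: 14.95
tool_pos: [0.4913, 0.1253, 0.0672]
tcp_rot: [0.743, 0.67, -0.001, -0.001]
contact_force: [0.1, 0.1, -0.5]
finger_gap: -0.0001
```

```bash
python3 -c "
from h import *
togo(None);save('wrist','w8')
T=tcloud(np.load('pics/w8.npy'))*1000
"
```

```text
t 14.95 tcp [0.4913 0.1253 0.0672] gap -0.0001 F [ 0.1  0.1 -0.5] T [-0.02 -0.01  0.  ] j [ 0.1   0.51  1.78  0.    0.86 -1.37]
tool x angle deg 84.06 zaxis [-0.003 -0.    -1.   ]
```

View pics/w8.png

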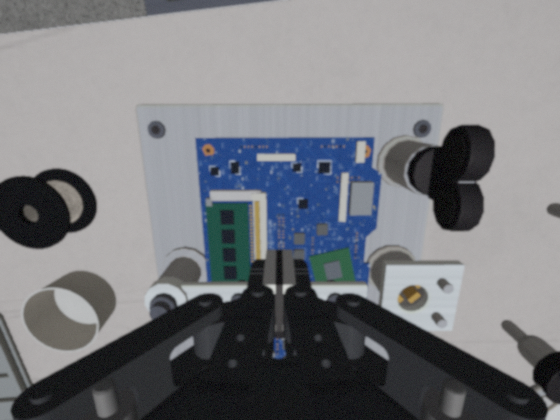

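Request:
play_rows(moves="0 0 10 0 0; 0 2 22 0 10; 0 1.5 33.5 0 20; 0 -1 45 0 30; 0 -5 56 0 40")

```text
time_s: 15.62
tool_pos: [0.5489, 0.1145, 0.0691]
tcp_rot: [0.928, 0.372, 0.001, 0.0]
contact_force: [-2.0, 0.4, -0.1]
finger_gap: -0.0001
```

Request:
play_rows(moves="0 2 12 0 10; 0 1.5 23.5 0 20; 0 -1 35 0 30; 0 -5 46 0 40; 0 -10 54.5 0 48")

```text
time_s: 16.25
tool_pos: [0.5796, 0.0681, 0.0692]
tcp_rot: [0.999, -0.037, 0.002, -0.0]
contact_force: [0.6, 1.6, 0.0]
finger_gap: -0.0001
```

```bash
python3 -c "
from h import *
togo(None);save('scene','s9')
a=cv2.imread('pics/s9.png')[150:290,160:330];cv2.imwrite('pics/s9z.png',cv2.resize(a,None,fx=4,fy=4,interpolation=cv2.INTER_CUBIC))"
```

```text
t 16.25 tcp [0.5796 0.0681 0.0692] gap -0.0001 F [0.6 1.6 0. ] T [ 0.23  0.1  -0.02] j [-0.01  0.61  1.56  0.    0.96  0.06]
tool x angle deg -4.25 zaxis [ 0.003  0.    -1.   ]
```

View pics/s9z.png

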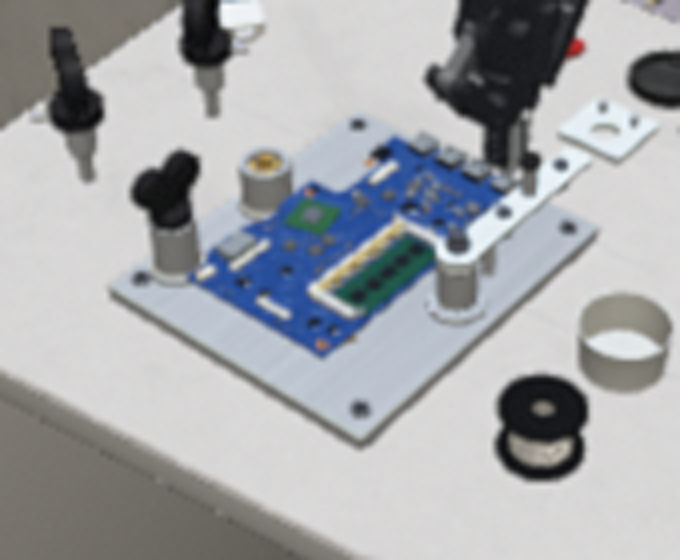

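Request:
play_rows(moves="0 0 1.5 0 0; 0 0 3 0 0; 0 0 3 0 0")

```text
time_s: 16.68
tool_pos: [0.5783, 0.0661, 0.0679]
tcp_rot: [0.999, -0.034, 0.001, -0.0]
contact_force: [1.4, 3.3, 2.6]
finger_gap: 0.0004
```

Request:
play_rows(moves="0 0 -8 0 0; 0 0 -12 -20 0; 0 0 -12 -75 0; 0 0 -12 -130 0; 0 0 -12 -130 0")

```text
time_s: 17.3
tool_pos: [0.5807, 0.0777, 0.2019]
tcp_rot: [0.999, -0.034, 0.004, -0.0]
contact_force: [0.1, -0.3, -0.3]
finger_gap: -0.0
```

```bash
python3 -c "
from h import *
togo(None);TK=wcam();save('wrist','w10');W=cloud(np.load('pics/w10.npy'),TK).reshape(-1,3)
for nm in ['bar_post','bar_hinge','lock_pin','park_mouth','carrier']: print(nm,finder.mark_of('wrist',nm))
save('top','t10')
for nm in ['bar_post','bar_hinge','lock_pin','park_mouth','carrier','spool','dish','tweezers']: print(nm,finder.mark_of('top',nm)[:3])
a=cv2.imread('pics/t10.png')[140:280,130:340];cv2.imwrite('pics/t10z.png',cv2.resize(a,None,fx=3.5,fy=3.5,interpolation=cv2.INTER_CUBIC))
"
```

```text
t 17.3 tcp [0.5807 0.0777 0.2019] gap -0.0 F [ 0.1 -0.3 -0.3] T [-0.03 -0.03 -0.02] j [ 0.    0.47  1.4  -0.    1.26  0.07]
tool x angle deg -3.9 zaxis [ 0.009 -0.    -1.   ]
bar_post [{'point': [0.5777, 0.0456, 0.0781], 'p': 0.72}]
bar_hinge [{'point': [0.5115, 0.0623, 0.0574], 'p': 0.68}]
lock_pin [{'point': [0.4515, 0.2094, 0.0532], 'p': 0.62}]
park_mouth [{'point': [0.458, 0.2074, 0.0541], 'p': 0.76}]
carrier [{'point': [0.515, 0.1272, -0.0016], 'p': 0.6}]
bar_post [{'point': [0.6129, 0.0324, 0.0159], 'p': 0.53}, {'point': [0.5728, 0.047, 0.0819], 'p': 0.52}]
bar_hinge [{'point': [0.5151, 0.0575, 0.0592], 'p': 0.58}]
lock_pin [{'point': [0.5945, 0.301, 0.0519], 'p': 0.85}, {'point': [0.496, 0.3243, 0.0474], 'p': 0.72}]
park_mouth [{'point': [0.5365, -0.0324, -0.0017], 'p': 0.48}]
carrier [{'point': [0.5161, 0.13, 0.0], 'p': 0.98}]
spool [{'point': [0.4571, -0.0297, -0.0022], 'p': 0.77}]
dish [{'point': [0.5345, -0.0341, 0.0014], 'p': 0.84}]
tweezers [{'point': [0.3912, -0.215, -0.0002], 'p': 0.41}]
```

View pics/w10.png

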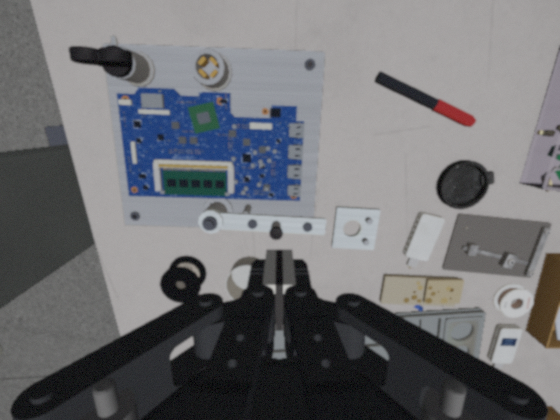

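View pics/t10z.png

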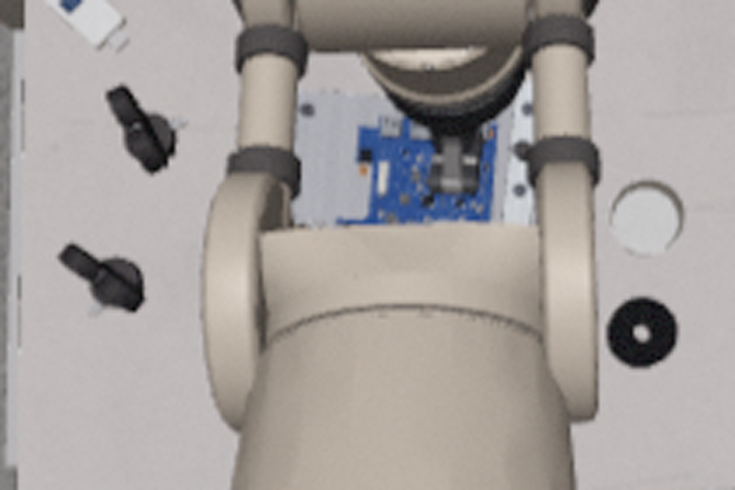

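```bash
python3 -c "
from h import *
d=np.load('pics/w10.npy');TK=wcam();W=cloud(d,TK)
b=W[205:245,235:325].reshape(-1,3); b=b[(b[:,2]>.053)&(b[:,2]<.063)]; m=b.mean(0); w,V=np.linalg.eigh(np.cov((b-m)[:,:2].T)); v=V[:,1]*np.sign(V[0,1]); print('bar world deg',np.degrees(np.arctan2(v[1],v[0])),m)
P=[W[v-1:v+2,u-1:u+2].reshape(-1,3).mean(0) for u,v in [(310,64),(135,216)]]; print(P, (P[0]+P[1])/2, np.degrees(np.arctan2(*(P[0]-P[1])[[1,0]]))-np.degrees(np.arctan2(82,95)))
q=W[40:90,60:150].reshape(-1,3); s=q[q[:,2]>.07]; print('wing',s.mean(0),s.max(0),s.min(0),len(s))
s=q[(q[:,2]>.048)&(q[:,2]<.07)]; print('hub/mouth',np.percentile(s[:,2],[5,25,50,75,95]))
"
```

```text
bar world deg -7.38299533009237 [0.56875911 0.04975974 0.05451853]
[array([0.61786483, 0.20068619, 0.01480481]), array([0.41317826, 0.05683126, 0.01643863])] [0.51552155 0.12875873 0.01562172] -5.6996030539239015
wing [0.45051756 0.20644425 0.08637289] [0.47033716 0.21406396 0.09219659] [0.42509494 0.20056409 0.07013552] 1079
hub/mouth [0.04924108 0.05206551 0.05939538 0.0608379  0.0651994 ]
```

```bash
python3 -c "
from h import *
print(ticket.job_done())"
```

```text
the job is handed in; nothing more can be done
None
```

The job is handed in after about 17.6 s of robot time. My last checks all agree with the end conditions, but no verdict was given.

**What I did:**
- I gripped the pin by its wing and rocked it about ±16° under light lift. It had risen about 6 mm when the pull fell away, and I then drew it clear of the bar's eye.
- I moved it 75 mm to the parking post and lowered it until the hub touched the mouth (about 3 N), then let go.
- With the fingers shut I pushed the bar's finger post round its arc to the stop, then backed off and rose clear.

**Last checks:**

| Check | Measured | Target |
|---|---|---|
| Bar angle | about 91.7° (1.60 rad) | above 1.4 rad |
| Top of the wing | about 92 mm (94–95 mm if I allow for the bar and plate reading 2–3 mm low) | 95 mm with the hub on the mouth |
| Carrier movement | about 3 mm, within measuring noise; it looked flat in the pictures | under 30 mm |
| Spool, dish and tweezers movement | about 5 mm at most, near the finder's error | under 25 mm |
| Force on the tool | near zero, arm clear of everything | nothing touched |

**Checks that were off or missing:**
- The wrist camera's finder put the parked pin 4–9 mm from the parking mouth. The pictures, the wing height and the contact force all show the pin seated, so I took this as finder error.
- In the last top view the arm hid the parked pin, so that camera could not confirm it.
- I judged the pin's tilt only by eye in the scene picture.
- My first grasp position was about 4 mm off because of noise in the pose readings; I corrected it before closing the fingers.

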